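Fit the amber light-screen pane

TASK

Draw the amber glass pane (orange grip strip) straight up out of the white storage rack by its top edge, then slide it down into the guides of the tilted aluminium stand, white-label face toward the robot and tilted upward as in the rack, until it sits fully home; let go of it. Lower it gently, do not let it drop in, and leave the other two panes in their slots and the bottle and can undisturbed.

Things in the scene. Friction and masses are not known exactly. Their poses are not given: they have to be found in the camera images.
- pane_amber: Amber glass pane, 0.2 kg, 120 wide (y) x 112 high (z) x 5 mm thick (x), with an orange plastic grip strip on its top edge, 90 wide x 10 thick, z = 108 to 130 mm. Origin: middle of the bottom edge; z up along the pane; -x: front face, with a small white label. Stands upright in one of the rack slots (which one varies), front toward the robot's side.
- pane_green: Green glass pane, 0.2 kg, 120 wide (y) x 112 high (z) x 5 mm thick (x), with a green plastic grip strip on its top edge, 90 wide x 10 thick, z = 108 to 130 mm. Origin: middle of the bottom edge; z up along the pane; -x: front face, with a small white label. Stands upright in one of the rack slots (which one varies), front toward the robot's side.
- pane_clear: Clear glass pane, 0.2 kg, 120 wide (y) x 112 high (z) x 5 mm thick (x), with a white plastic grip strip on its top edge, 90 wide x 10 thick, z = 108 to 130 mm. Origin: middle of the bottom edge; z up along the pane; -x: front face, with a small white label. Stands upright in one of the rack slots (which one varies), front toward the robot's side.
- rack: White storage rack, fixed, 190 (x) x 150 (y) x 82 mm high; place and yaw vary. Origin: underside centre; z up, -x front. Three upright slots, normal to x, at x = -70, 0, +70 mm; floor at z = 12 mm. Slots are 8 mm wide between ribs, up to z = 82 mm with flared mouths, that hold only the outer 10 mm of a pane's side edges; 124 mm between side walls. Grip strips stand at z = 120 to 142 mm.
- stand: Tilted stand, fixed to the table: grey base plate 160 x 150 mm and a U-shaped aluminium guide frame without a top, about 130 mm high in all; its place and yaw vary. Origin: underside, z up, -x is its front, toward the robot's side. The guide leans 20 degrees (0.349 rad) back, its top toward +x.
- stand_seat (a point): Middle of the groove's bottom, 45 mm above the table; a seated pane's origin lies here. z points up along the guide (20 deg from vertical), x is the pane plane's normal (-x front, facing up to the robot's side). Groove 8 mm wide (x), 124 mm across (y); lips overlap 12 mm of each side edge, z = 0 to 85 mm, then flared mouths to 100 mm. Frame open between; a seated grip strip is above it.
- amber_bottle: Dark amber bottle with an orange cap, 68 mm across, 118 mm high, loose, standing behind the work. Origin: centre of the underside.
- fstyle_can: White rectangular jug-like can with a handle, 59 x 111 x 196 mm, loose, at the back of the table. Origin: centre of the underside.

How it is judged:
On the way:
1. the amber pane is drawn upward clear of the rack: its bottom edge higher than the slot mouths (over 85 mm above the rack's underside) (z of pane_amber in the frame of rack above 0.085 m), for 0.1 s.
At the end, for the whole second after the job is handed in: The amber pane rests in the stand, bottom edge home on the groove bottom (within 5 mm along the guide, 8 mm in all), in line within 0.07 rad, label face up; the other panes stand upright (0.1 rad) in their slots, moved under 15 mm; bottle and can moved under 20 mm (z of pane_amber in the frame of stand_seat between -0.004 and 0.005 m and distance between pane_amber and stand_seat below 0.008 m and angle between the z axis of pane_amber and the z axis of stand_seat, either way round below 0.07 rad and angle between the x axis of pane_amber and the x axis of stand_seat, either way round below 0.07 rad and angle between pane_amber's own x axis and vertical above 1.75 rad and linear speed of pane_amber below 0.02 m/s and distance of each of pane_green, pane_clear from where it was at the start of the episode below 0.015 m and angle between each of pane_green, pane_clear's own z axis and vertical below 0.1 rad and distance of each of amber_bottle, fstyle_can from where it was at the start of the episode below 0.02 m); the robot touches nothing.
It fails at once if another pane is lifted or pushed more than 30 mm (distance of any of pane_green, pane_clear from where it was at the start of the episode above 0.03 m).
It fails at once if the amber pane falls into the stand (faster than 0.4 m/s within 100 mm of its seat) (distance between pane_amber and stand_seat below 0.1 m and linear speed of pane_amber above 0.4 m/s).
It fails at once if the bottle or the can is pushed more than 30 mm (distance of any of amber_bottle, fstyle_can from where it was at the start of the episode above 0.03 m).
It also fails if it takes over 46 s, if anything falls off the work surface, if the arm or the gripper's body presses on something with over 40 N, if the wrist force passes 120 N, or if a joint passes its speed limit or range.

ROBOT

A 7-joint arm with a two-finger parallel gripper is mounted at the origin on a cart in front of the work surface, level with it; the furniture and walls round the work are solid. World frame = base frame: x ahead of the robot, y to its left, z up, the work surface at z = 0. Lengths are in m, angles in rad, forces in N, time in s.
With the tool pointing down it reaches from about 0.4 to 0.875 m from the base axis. Payload 19.3 kg.
Tool frame: the origin (TCP) lies at the very end of the fingers, on their centre line; the grasp point (between the pads) lies 19 mm behind it; z points along the fingers, y is the direction in which the jaws open and shut (so a half turn about z gives the same grasp; the last joint's range is limited). The gripper opens to 85 mm and grips with 20 to 120 N. Pads are 22 mm wide; open, the fingers measure 114 mm over their backs; the gripper's body (76 mm by 85 mm) begins 54 mm behind the grasp point. The pads swing forward as they close: fully open they stand 13 mm farther back than shut.
Start: joints at [-1.413, 0.521, -0.036, 1.599, 0.021, 1.021, -0.113], TCP at [0.141, 0.609, 0.231] pointing down, gripper open.
Joint ranges: [-2.91, 2.91], [-0.3, 2.13], [-1.5, 1.42], [0.17, 2.43], [-1.26, 4.41], [0.16, 1.93], [-2.52, 2.52]. Speed limits (rad/s): [1.89, 1.89, 2.39, 2.39, 3.01, 3.01, 3.01].

INTERFACE

Orientations are given as [roll, pitch, yaw] about the fixed x, y, z axes, in that order (R = Rz(yaw) Ry(pitch) Rx(roll)).
In Python, from workcell import bot, grab_frame, calibration, workorder gives the robot as it stands.
- The arm moves only by the tool move_arm, never from a script. Its arguments are lists of equal length, an entry for each row: "jaw": the closure in counts, from 0 (fully open) to 255 (shut); "dp": the shift along the tool's x, y, z in units of 800 mm (1.0 is 800 mm), a list of three; "rotation": the turn, a rotation vector about the tool's x, y, z in units of pi rad (1.0 is pi rad), a list of three. In form: {"jaw": [jaw, ...], "dp": [[dx, dy, dz], ...], "rotation": [[rx, ry, rz], ...]}. A call has 1 to 10 rows; each row shifts and turns the commanded pose from where the row before left it, along the tool's axes as they then stand; what a row does not reach is not made up. A row lasts 1/8 s, in which the tool goes at most 62.5 mm and 10.7 degrees, less where a joint would pass 70% of its speed; a pose out of reach is approached as far as the arm can. A call with a number of a shift or a turn outside -1 to 1 is refused whole. A call with a gripper value outside its range is refused whole. The fingers move at their own pace and stop on an object; "squeeze" is the grip in N (left out, the last holds). Time passes only in rows, so rows that do not move let the fingers close. It gives the time, the measured TCP pose, the force and the opening at its end, in the units of the state.
- bot.observe(): the state, without advancing time (a new reading comes with each control period).
- grab_frame(name): name is "scene" or "top" or "wrist"; returns the picture (480x640x3 uint8, blue, green, red); there is no depth.
- calibration(name): a dict with "camera_matrix" (3x3 intrinsics, pixels), "T" (4x4, takes a point from camera to world coordinates). Camera axes: x right, y down, z forward; pixel columns grow to the right and rows downward; lengths in m; the calibration is good to about 2 mm. The wrist camera is an equidistant fisheye: a pixel r from the principal point sees the ray r / f radians off the axis. A picture is of the moment at which its call begins: read the wrist's pose just before it. calibration takes no time and is no camera call; for the wrist camera it gives the pose at the moment of the call.
- workorder.job_done(): hands the job in, once; it reports no verdict.
The state is a dict: "clock": time; "qpos": joint angles; "qd": joint speeds; "joint_efforts": joint torques, N m; "position": TCP position; "tool_rot": TCP orientation; "force": force on the tool from outside, world axes, zero at the start; "moment": the same for the moment, N m; "grip_width": finger opening in m.
Only numpy, scipy, OpenCV 4.12 (cv2) and the standard library are available. Lean on these libraries where they do the work, as an engineer would, in place of code of your own. Each camera call takes 0.05 s, during which the arm holds its last target. There are 200 camera calls.

## Working session

There is one attempt and no reset: what is moved stays moved. The work goes in short steps, Python scripts to look and compute and a tool call to move; the robot and the scene stay as the last step left them, time stands still between calls to the robot, and variables do not carry over. Pictures are saved under pics/ and viewed, about 8 in all and at most 12, crops included, and the job is handed in when it is done.

Besides the shell and the picture viewer there is one more tool, called after "Emit:" as name(argument=value, ...) on one line, values as JSON. move_arm: Moves the arm, as the interface text tells. Shifts and turns lie within -1 to 1; 1 stands for 800 mm of shift or pi rad of turn. Its arguments: {"type":"object","properties":{"jaw":{"type":"array","items":{"type":"number"}},"dp":{"type":"array","items":{"type":"array","items":{"type":"number","minimum":-1,"maximum":1}}},"rotation":{"type":"array","items":{"type":"array","items":{"type":"number","minimum":-1,"maximum":1}}},"squeeze":{"type":"number"}},"required":["jaw","dp","rotation"]}

```bash
mkdir -p pics; ls
python3 - <<'E'
from workcell import bot, grab_frame, calibration
import cv2,numpy as np
np.set_printoptions(precision=4,suppress=True)
for n in("scene","top"):
    im=grab_frame(n);cv2.imwrite(f"pics/{n}0.png",im);c=calibration(n);print(n,c["camera_matrix"],c["T"])
s=bot.observe();print(s)
E
```

```text
pics
scene [[590.6027   0.     321.6788]
 [  0.     590.6027 243.9674]
 [  0.       0.       1.    ]] [[ 0.7175 -0.493   0.4921  0.0921]
 [-0.6965 -0.4977  0.5169 -0.4681]
 [-0.0099 -0.7136 -0.7005  0.8145]
 [ 0.      0.      0.      1.    ]]
top [[490.2471   0.     317.2288]
 [  0.     490.2471 240.6988]
 [  0.       0.       1.    ]] [[ 0.0224 -0.989   0.1465  0.5233]
 [-0.9997 -0.0231 -0.0034  0.1141]
 [ 0.0068 -0.1464 -0.9892  0.905 ]
 [ 0.      0.      0.      1.    ]]
{'clock': 0.1, 'qpos': array([-1.4132,  0.522 , -0.0363,  1.5999,  0.0212,  1.0211, -0.1128]), 'qd': array([-0.0003, -0.0006,  0.0009, -0.0011, -0.0006, -0.0001, -0.0012]), 'joint_efforts': array([  0.0025, -92.8466,   1.9834, -37.0529,   0.0181,   0.0056,
        -0.    ]), 'position': array([0.1411, 0.6086, 0.2308]), 'tool_rot': array([-3.1406,  0.    ,  2.9138]), 'force': array([-0.5914,  0.6292,  0.2283]), 'moment': array([ 0.0007, -0.0295, -0.0311]), 'grip_width': 0.08518761377534073}
```

View pics/scene0.png

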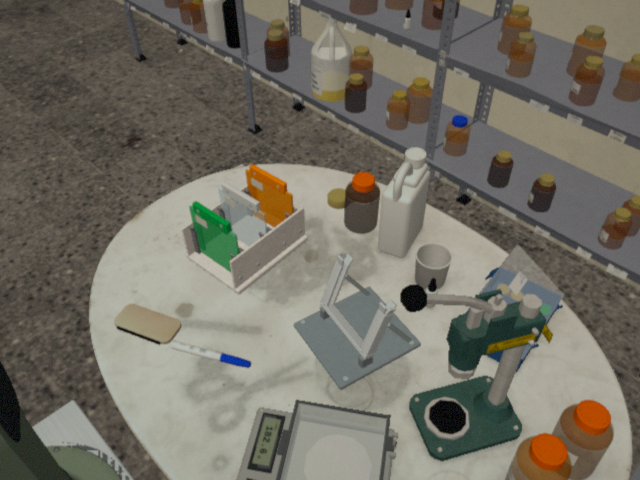

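View pics/top0.png

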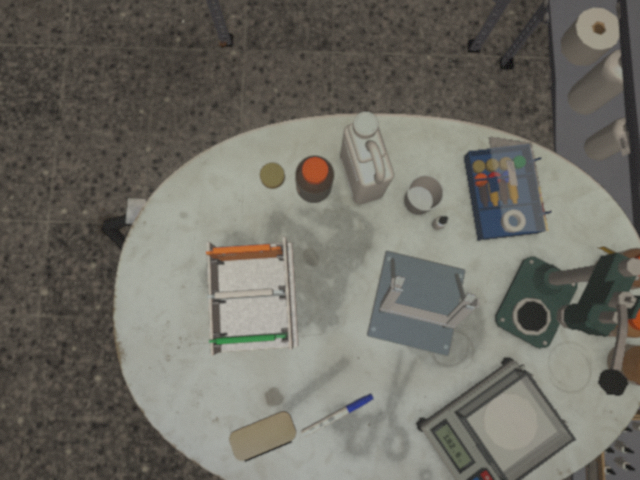

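```bash
python3 - <<'E'
import cv2,numpy as np
a=cv2.imread("pics/top0.png")[235:365,350:490];b=cv2.imread("pics/scene0.png")[245:390,285:425]
a=cv2.resize(a,(580,538),interpolation=cv2.INTER_CUBIC) if 0 else cv2.resize(a,None,fx=4,fy=4,interpolation=cv2.INTER_CUBIC)
cv2.imwrite("pics/a.png",a);cv2.imwrite("pics/b.png",cv2.resize(b,None,fx=4,fy=4,interpolation=cv2.INTER_CUBIC))
E
cat > h.py <<'E'
import cv2,numpy as np
from workcell import bot, grab_frame, calibration
np.set_printoptions(precision=4,suppress=True)
def ray(n,uv,c=None):
    c=c or calibration(n);K=c["camera_matrix"];T=c["T"]
    d=np.array([(uv[0]-K[0,2])/K[0,0],(uv[1]-K[1,2])/K[1,1]])
    if n=="wrist":
        r=np.hypot(*d);d=d*(np.tan(r)/r if r>1e-9 else 1)
    return T[:3,3],T[:3,:3]@np.r_[d,1]
def onz(n,uv,z,c=None):
    o,d=ray(n,uv,c);return o+d*(z-o[2])/d[2]
def tri(rs):
    A=0;b=0
    for o,d in rs:
        d=d/np.linalg.norm(d);P=np.eye(3)-np.outer(d,d);A=A+P;b=b+P@o
    p=np.linalg.solve(A,b);return p,[np.linalg.norm((np.eye(3)-np.outer(d,d)/(d@d))@(p-o)) for o,d in rs]
def px(n,p,c=None):
    c=c or calibration(n);q=c["T"][:3,:3].T@(np.asarray(p)-c["T"][:3,3]);d=q[:2]/q[2]
    if n=="wrist":
        r=np.linalg.norm(d);d=d*np.arctan(r)/r
    K=c["camera_matrix"];return d*[K[0,0],K[1,1]]+K[:2,2]
E
python3 - <<'E'
from h import *
for n,roi in(("top",(200,235,300,365)),("scene",(180,160,320,290))):
    im=cv2.imread(f"pics/{n}0.png");h=cv2.cvtColor(im,cv2.COLOR_BGR2HSV)
    for nm,lo,hi in(("or",(5,170,150),(20,255,255)),("gr",(50,150,80),(80,255,255))):
        m=cv2.inRange(h,lo,hi);k=np.zeros_like(m);k[roi[1]:roi[3],roi[0]:roi[2]]=255;m&=k
        cs,_=cv2.findContours(m,0,2);c=max(cs,key=cv2.contourArea);r=cv2.minAreaRect(c)
        b=cv2.boxPoints(r);print(n,nm,r,b.tolist())
        if n=="top":print([onz(n,p,.142) for p in b])
E
```

```text
top or ((238.9260711669922, 249.317138671875), (5.614046096801758, 60.195045471191406), 86.42366790771484) [[208.71206665039062, 248.39300537109375], [268.78985595703125, 244.63815307617188], [269.14007568359375, 250.24127197265625], [209.06228637695312, 253.99612426757812]]
[array([0.6202, 0.2812, 0.142 ]), array([0.6283, 0.1874, 0.142 ]), array([0.6195, 0.1865, 0.142 ]), array([0.6114, 0.2802, 0.142 ])]
top gr ((222.0, 340.0), (0.0, 0.0), 0.0) [[222.0, 340.0], [222.0, 340.0], [222.0, 340.0], [222.0, 340.0]]
[array([0.4798, 0.2533, 0.142 ]), array([0.4798, 0.2533, 0.142 ]), array([0.4798, 0.2533, 0.142 ]), array([0.4798, 0.2533, 0.142 ])]
scene or ((270.1407470703125, 191.08990478515625), (64.77009582519531, 33.82758712768555), 62.81888961791992) [[240.3011474609375, 170.00753784179688], [270.39306640625, 154.554931640625], [299.9803466796875, 212.17227172851562], [269.888427734375, 227.6248779296875]]
scene gr ((205.33799743652344, 221.76600646972656), (44.90433883666992, 37.504608154296875), 55.304847717285156) [[177.13999938964844, 213.98001098632812], [207.9759979248047, 192.63201904296875], [233.53599548339844, 229.552001953125], [202.6999969482422, 250.89999389648438]]
```

View pics/a.png

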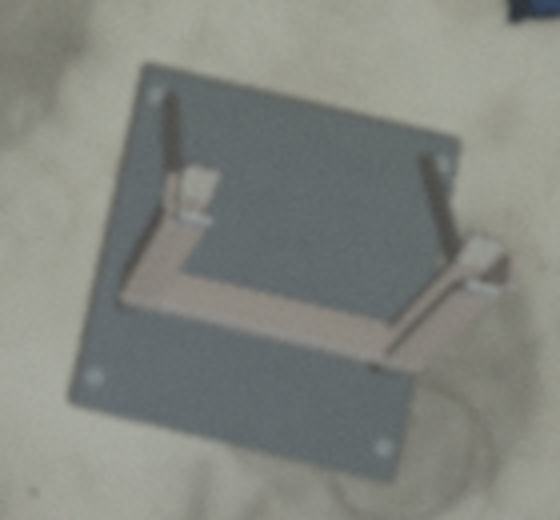

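View pics/b.png

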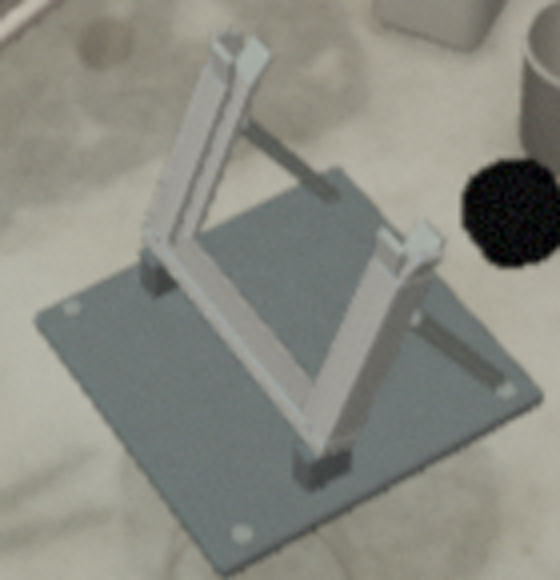

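```bash
cat >> h.py <<'E'
from scipy.spatial.transform import Rotation as R
def rot(e): return R.from_euler("xyz",e)
def plan(p,e,n):
    "n equal rows to pose (position p, euler e or R)"
    s=bot.observe();r0=rot(s["tool_rot"]);r1=e if isinstance(e,R) else rot(e)
    rv=(r0.inv()*r1).as_rotvec();st=R.from_rotvec(rv/n);d=(np.asarray(p)-s["position"])/n;r=r0
    print("rot/row",(rv/n/np.pi).round(4),"deg",np.degrees(np.linalg.norm(rv)/n),"mm/row",1000*np.linalg.norm(d))
    for i in range(n):
        print((r.inv().apply(d)/.8).round(4).tolist());r=r*st
E
python3 - <<'E'
from h import *
c=calibration("wrist");print(c)
a=np.array([[145,65],[460,140],[395,480],[70,403]])/4+[350,235]
b=np.array([[340,170],[541,397],[225,575],[37,320]])/4+[285,245]
P=[]
for u,v in zip(a,b):
    p,e=tri([ray("top",u),ray("scene",v)]);P.append(p);print(p,e,onz("top",u,.006))
P=np.array(P);print(P.mean(0),P[1]-P[0],P[2]-P[3],P[0]-P[3],P[1]-P[2])
plan([.44,.09,.40],[np.pi,0,1.65],10)
E
```

```text
{'camera_matrix': array([[371.6483,   0.    , 318.8647],
       [  0.    , 371.6483, 238.7662],
       [  0.    ,   0.    ,   1.    ]]), 'T': array([[ 0.226 ,  0.9224,  0.3131,  0.0608],
       [ 0.9741, -0.2144, -0.0717,  0.6273],
       [ 0.001 ,  0.3212, -0.947 ,  0.3736],
       [ 0.    ,  0.    ,  0.    ,  1.    ]])}
[ 0.6396 -0.0168  0.0112] [np.float64(0.0007029438963632034), np.float64(0.00070294389636315)] [ 0.6398 -0.0171  0.006 ]
[ 0.6074 -0.1601  0.0119] [np.float64(0.0004762824987601631), np.float64(0.00047628249876001735)] [ 0.6083 -0.1622  0.006 ]
[ 0.4546 -0.1277  0.012 ] [np.float64(0.0006163709855036009), np.float64(0.0006163709855035853)] [ 0.4546 -0.1297  0.006 ]
[0.4859 0.0167 0.0105] [np.float64(0.0003848723301316501), np.float64(0.00038487233013160844)] [0.4854 0.0165 0.006 ]
[ 0.5469 -0.072   0.0114] [-0.0322 -0.1433  0.0007] [-0.0313 -0.1444  0.0014] [ 0.1538 -0.0335  0.0007] [ 0.1528 -0.0324 -0.0001]
rot/row [-0.      0.      0.0402] deg 7.240812008520702 mm/row 62.19999135067876
[-0.051, -0.0547, -0.0211]
[-0.0575, -0.0479, -0.0211]
[-0.0631, -0.0402, -0.0211]
[-0.0677, -0.0319, -0.0211]
[-0.0711, -0.0232, -0.0211]
[-0.0735, -0.014, -0.0211]
[-0.0747, -0.0046, -0.0211]
[-0.0747, 0.0048, -0.0211]
[-0.0735, 0.0142, -0.0211]
[-0.0711, 0.0233, -0.0211]
```

Run:
```python
from h import *
plan([.50,.06,.32],[np.pi,0,1.65],14)
```

```text
rot/row [-0.      0.      0.0287] deg 5.172008577514787 mm/row 47.25589480264961
[-0.0423, -0.0405, -0.0079]
[-0.0458, -0.0365, -0.0079]
[-0.0489, -0.0322, -0.0079]
[-0.0516, -0.0277, -0.0079]
[-0.0539, -0.0229, -0.0079]
[-0.0557, -0.018, -0.0079]
[-0.0571, -0.0129, -0.0079]
[-0.058, -0.0077, -0.008]
[-0.0585, -0.0024, -0.008]
[-0.0585, 0.0029, -0.008]
[-0.058, 0.0081, -0.008]
[-0.057, 0.0133, -0.008]
[-0.0556, 0.0184, -0.008]
[-0.0537, 0.0233, -0.008]
```

Emit:
move_arm(jaw=[90, 90, 90, 90, 90, 90, 90, 90, 90, 90], dp=[[-0.042, -0.04, -0.008], [-0.046, -0.036, -0.008], [-0.049, -0.032, -0.008], [-0.052, -0.028, -0.008], [-0.054, -0.023, -0.008], [-0.056, -0.018, -0.008], [-0.057, -0.013, -0.008], [-0.058, -0.008, -0.008], [-0.058, -0.002, -0.008], [-0.058, 0.003, -0.008]], rotation=[[0, 0, 0.029], [0, 0, 0.029], [0, 0, 0.029], [0, 0, 0.029], [0, 0, 0.029], [0, 0, 0.029], [0, 0, 0.029], [0, 0, 0.029], [0, 0, 0.029], [0, 0, 0.029]], squeeze=50)

```text
clock: 1.35
position: [0.397, 0.2155, 0.2955]
tool_rot: [-3.142, -0.0, 2.0]
force: [-0.6, -0.2, 0.7]
grip_width: 0.0552
```

Emit:
move_arm(jaw=[90, 90, 90, 90, 90, 90], dp=[[-0.058, 0.008, -0.008], [-0.057, 0.013, -0.008], [-0.056, 0.018, -0.008], [-0.054, 0.023, -0.008], [0, 0, 0], [0, 0, 0]], rotation=[[0, 0, 0.028], [0, 0, 0.028], [0, 0, 0.028], [0, 0, 0.028], [0, 0, 0], [0, 0, 0]])

```text
clock: 2.1
position: [0.4972, 0.0593, 0.3206]
tool_rot: [-3.141, -0.0, 1.651]
force: [1.2, 0.8, -0.5]
grip_width: 0.0551
```

Run:
```python
from h import *
import pickle
s=bot.observe();print(s["position"],s["tool_rot"],s["qpos"],s["grip_width"],s["clock"])
c=calibration("wrist");im=grab_frame("wrist");cv2.imwrite("pics/w0.png",im);pickle.dump(c,open("w0.pkl","wb"));print(c["T"])
```

```text
[0.4972 0.0593 0.3206] [-3.1408 -0.0001  1.6515] [-0.6463  0.2506  0.507   1.8217 -0.1354  1.1041 -0.0107] 0.05509160057961967 2.1
[[ 0.9968  0.0761  0.0258  0.4908]
 [ 0.0804 -0.9447 -0.318   0.1415]
 [ 0.0002  0.319  -0.9477  0.4633]
 [ 0.      0.      0.      1.    ]]
```

View pics/w0.png

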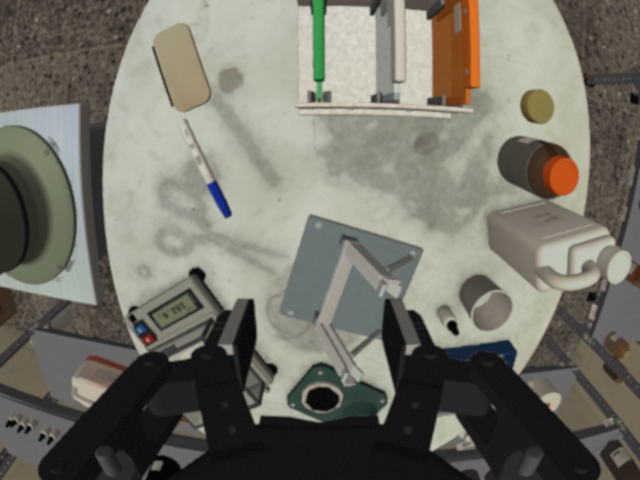

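Run:
```python
import cv2
a=cv2.imread("pics/w0.png")[225:395,290:425]
cv2.imwrite("pics/w0c.png",cv2.resize(a,None,fx=3.5,fy=3.5,interpolation=cv2.INTER_CUBIC))
```

```text
(no output)
```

View pics/w0c.png

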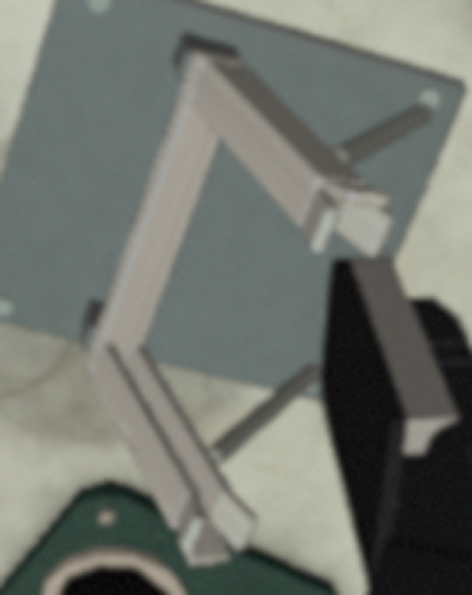

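Run:
```python
from h import *
import pickle
c=pickle.load(open("w0.pkl","rb"))
w=lambda u:ray("wrist",np.array(u)/3.5+[290,225],c)
t=lambda u:ray("top",np.array(u)/4+[350,235])
s=lambda u:ray("scene",np.array(u)/4+[285,245])
yaw=-.215;C=np.array([.5469,-.072]);ax=np.array([[np.cos(yaw),np.sin(yaw)],[-np.sin(yaw),np.cos(yaw)]])
for n,rs in dict(
 plateRL=[w((50,-2)),t((145,65)),s((340,170))] and [t((145,65)),s((340,170))],
 plateRL_=[w((465,85)),t((145,65)),s((340,170))],
 frontfl_in=[w((318,251)),t((212,222))],frontfl_out=[w((333,193)),t((178,212))],
 rear_in=[w((383,257)),t((218,172))],rear_out=[w((390,205)),t((185,168))],
 botL=[w((193,57)),t((120,300)),s((148,238))],botR=[w((92,360)),t((383,367)),s((320,450))],
 ).items():
    p,e=tri(rs);print(n,p,"err mm",(np.array(e)*1000).round(1),"stand",ax@(p[:2]-C),p[2])
# scale: orange/strip checks in wrist
im=cv2.imread("pics/w0.png")
h=cv2.cvtColor(im,cv2.COLOR_BGR2HSV)
m=cv2.inRange(h,(5,170,190),(20,255,255));m[110:]=0;m[:,:425]=0;m[:,500:]=0
cs,_=cv2.findContours(m,0,2);k=max(cs,key=cv2.contourArea);print(cv2.boundingRect(k),cv2.boxPoints(cv2.minAreaRect(k)).tolist())
cv2.imwrite("pics/w0r.png",cv2.resize(im[0:125,290:490],None,fx=4,fy=4,interpolation=cv2.INTER_CUBIC))
```

```text
plateRL [ 0.6396 -0.0168  0.0112] err mm [0.7 0.7] stand [0.0788 0.0737] 0.0112186749090513
plateRL_ [ 0.6413 -0.0157  0.0093] err mm [2.1 2.1 0.5] stand [0.0802 0.0751] 0.009307323753125105
frontfl_in [ 0.5632 -0.0224  0.1418] err mm [2.1 2.1] stand [0.0053 0.052 ] 0.14184014235500098
frontfl_out [ 0.5679 -0.0112  0.127 ] err mm [2.6 2.6] stand [0.0075 0.0639] 0.12704708100611498
rear_in [ 0.583  -0.025   0.1388] err mm [2.4 2.4] stand [0.0253 0.0536] 0.1387506275138044
rear_out [ 0.5852 -0.0137  0.1279] err mm [2.6 2.6] stand [0.025  0.0651] 0.12790619970645314
botL [ 0.5333 -0.0016  0.0403] err mm [0.9 1.8 1.2] stand [-0.0283  0.0659] 0.04030585723876594
botR [ 0.5077 -0.1226  0.0385] err mm [3.9 6.4 3. ] stand [-0.0275 -0.0578] 0.03846343484523563
(469, 0, 10, 86) [[468.84619140625, 0.003940582275390625], [477.174072265625, -0.20959091186523438], [479.3580322265625, 84.96517944335938], [471.0301513671875, 85.1787109375]]
```

View pics/w0r.png

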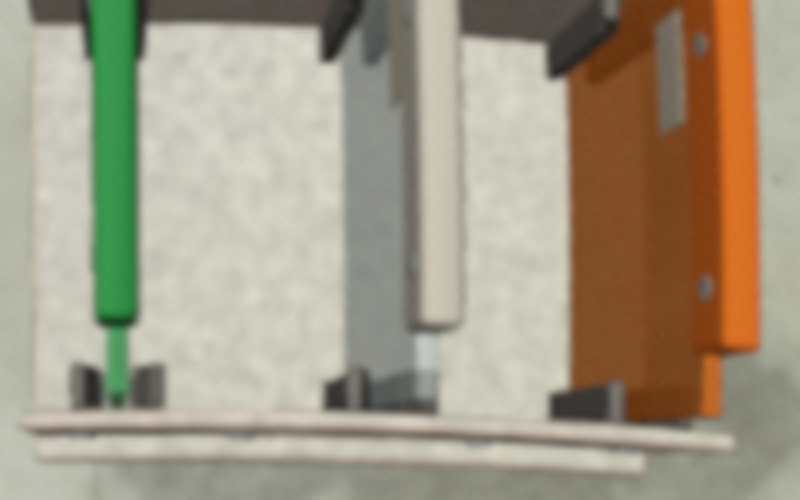

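Run:
```python
from h import *
import pickle
c=pickle.load(open("w0.pkl","rb"))
q=lambda u,v,z=.142:onz("wrist",(290+u/4,v/4),z,c)
for u in((721,348),(759,348),(716,5),(751,5),(719,175),(756,175)):print(u,q(*u))
print("green",q(98,322),q(138,322),"clear",q(417,326),q(463,326), q(413,5),q(459,5))
yaw=-.215
a=np.array([[145,65],[460,140],[395,480],[70,403]])/4+[350,235]
P=np.array([onz("top",u,.008) for u in a]);print("plate center top",P.mean(0))
```

```text
(721, 348) [0.6225 0.1867 0.142 ]
(759, 348) [0.6319 0.1886 0.142 ]
(716, 5) [0.6157 0.2686 0.142 ]
(751, 5) [0.6244 0.2709 0.142 ]
(719, 175) [0.6186 0.227  0.142 ]
(756, 175) [0.6278 0.229  0.142 ]
green [0.4845 0.1737 0.142 ] [0.4929 0.1744 0.142 ] clear [0.5523 0.1802 0.142 ] [0.5624 0.1816 0.142 ] [0.546  0.2536 0.142 ] [0.5561 0.2554 0.142 ]
plate center top [ 0.547  -0.0727  0.008 ]
```

Run:
```python
from h import *
plan([.622,.233,.20],[np.pi,0,1.661],6)
```

```text
rot/row [-0.     -0.     -0.0005] deg 0.08217559478172828 mm/row 40.89151702744779
[0.0339, 0.0289, 0.0251]
[0.0338, 0.0289, 0.0251]
[0.0338, 0.029, 0.0251]
[0.0337, 0.029, 0.0251]
[0.0337, 0.0291, 0.0251]
[0.0337, 0.0291, 0.0251]
```

Emit:
move_arm(jaw=[90, 90, 90, 90, 90, 90, 90, 90], dp=[[0.034, 0.029, 0.025], [0.034, 0.029, 0.025], [0.034, 0.029, 0.025], [0.034, 0.029, 0.025], [0.034, 0.029, 0.025], [0.033, 0.029, 0.025], [0, 0, 0], [0, 0, 0]], rotation=[[0, 0, -0.0005], [0, 0, -0.0005], [0, 0, -0.0005], [0, 0, -0.0005], [0, 0, -0.0005], [0, 0, -0.0005], [0, 0, 0], [0, 0, 0]])

```text
clock: 3.15
position: [0.622, 0.2326, 0.2009]
tool_rot: [-3.141, 0.0, 1.661]
force: [0.2, -0.2, 0.5]
grip_width: 0.0554
```

Run:
```python
from h import *
import pickle
s=bot.observe();c=calibration("wrist");im=grab_frame("wrist");cv2.imwrite("pics/w1.png",im);pickle.dump(c,open("w1.pkl","wb"))
h=cv2.cvtColor(im,cv2.COLOR_BGR2HSV)
m=cv2.inRange(h,(5,170,190),(20,255,255));m[:,:240]=0;m[:,420:]=0
cs,_=cv2.findContours(m,0,2);k=max(cs,key=cv2.contourArea);b=cv2.boxPoints(cv2.minAreaRect(k));print(b.tolist())
print([onz("wrist",p,.142,c) for p in b]); print(s["position"],s["tool_rot"],s["clock"])
plan([.622,.233,.113],[np.pi,0,1.661],4)
```

```text
[[313.0, 189.0], [326.0, 189.0], [326.0, 326.0], [313.0, 326.0]]
[array([0.6152, 0.2757, 0.142 ]), array([0.6223, 0.2763, 0.142 ]), array([0.6308, 0.1894, 0.142 ]), array([0.6225, 0.1887, 0.142 ])]
[0.622  0.2326 0.2009] [-3.1411  0.0003  1.6612] 3.15
rot/row [ 0. -0. -0.] deg 0.007989581860361614 mm/row 22.099200677577254
[0.0002, -0.0, 0.0276]
[0.0002, -0.0, 0.0276]
[0.0002, -0.0, 0.0276]
[0.0002, -0.0, 0.0276]
```

View pics/w1.png

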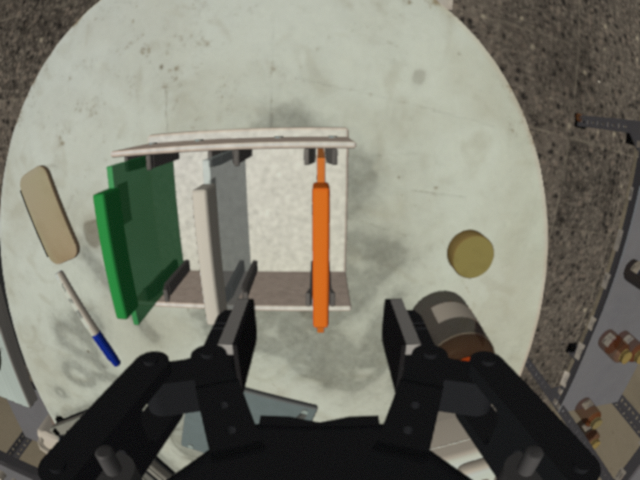

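Emit:
move_arm(jaw=[90, 90, 90, 90, 90, 255, 255, 255, 255, 255], dp=[[0, 0, 0.028], [0, 0, 0.028], [0, 0, 0.028], [0, 0, 0.026], [0, 0, 0], [0, 0, 0], [0, 0, 0], [0, 0, 0], [0, 0, 0], [0, 0, 0]], rotation=[[0, 0, 0], [0, 0, 0], [0, 0, 0], [0, 0, 0], [0, 0, 0], [0, 0, 0], [0, 0, 0], [0, 0, 0], [0, 0, 0], [0, 0, 0]], squeeze=60)

```text
clock: 4.45
position: [0.6231, 0.2325, 0.1138]
tool_rot: [3.14, -0.0, 1.66]
force: [-1.2, -0.5, 7.5]
grip_width: 0.0085
```

Emit:
move_arm(jaw=[255, 255, 255, 255, 255, 255, 255, 255, 255], dp=[[0, 0, -0.01], [0, 0, -0.02], [0, 0, -0.025], [0, 0, -0.03], [0, 0, -0.04], [0, 0, -0.04], [0, 0, -0.04], [0, 0, 0], [0, 0, 0]], rotation=[[0, 0, 0], [0, 0, 0], [0, 0, 0], [0, 0, 0], [0, 0, 0], [0, 0, 0], [0, 0, 0], [0, 0, 0], [0, 0, 0]])

```text
clock: 5.58
position: [0.6223, 0.2324, 0.2771]
tool_rot: [-3.141, -0.0, 1.66]
force: [0.8, -0.5, -2.2]
grip_width: 0.0087
```

```bash
cat >> h.py <<'E'
YAW=-.215
def pane_pose(d):
    "tool pose that holds pane origin d metres up the guide from the seat"
    seat=np.array(SEAT)
    Rp=R.from_euler("ZY",[YAW,np.radians(20)])       # pane axes
    Rt=Rp*R.from_euler("z",np.pi/2)*R.from_euler("x",np.pi)  # tool: z=-pane z, y=pane x
    return seat+Rp.apply([OFFX,OFFY,d+OFFZ]),Rt
SEAT=(.5283,-.0679,.045); OFFX=OFFY=0; OFFZ=.1015
E
python3 - <<'E'
from h import *
s=bot.observe();print(s["position"],s["tool_rot"],s["grip_width"],s["force"],s["qpos"])
p,r=pane_pose(.135);print(p,r.as_euler("xyz"),r.as_matrix())
plan(p,r,9)
im=grab_frame("scene");cv2.imwrite("pics/s1.png",im)
E
```

```text
[0.6223 0.2324 0.2771] [-3.1415 -0.0001  1.6603] 0.008742849748287635 [ 0.7909 -0.4608 -2.2491] [-0.7149  0.5839  0.4376  1.4495 -0.2572  1.1651 -0.1498]
[ 0.6073 -0.0852  0.2672] [-2.7925  0.      1.3558] [[ 0.2133  0.9181 -0.3341]
 [ 0.977  -0.2005  0.073 ]
 [-0.     -0.342  -0.9397]]
rot/row [0.0122 0.0019 0.0107] deg 2.9416649428843087 mm/row 35.335401544214555
[-0.0437, -0.006, 0.0014]
[-0.0439, -0.0045, 0.0013]
[-0.0441, -0.003, 0.0012]
[-0.0441, -0.0015, 0.001]
[-0.0442, 0.0001, 0.0008]
[-0.0441, 0.0016, 0.0005]
[-0.0441, 0.0031, 0.0001]
[-0.0439, 0.0045, -0.0003]
[-0.0438, 0.006, -0.0007]
```

Emit:
move_arm(jaw=[255, 255, 255, 255, 255, 255, 255, 255, 255, 255], dp=[[-0.044, -0.006, 0.001], [-0.044, -0.0045, 0.001], [-0.044, -0.003, 0.001], [-0.044, -0.0015, 0.001], [-0.044, 0, 0.001], [-0.044, 0.0015, 0.0005], [-0.044, 0.003, 0], [-0.044, 0.0045, 0], [-0.044, 0.006, -0.0005], [0, 0, 0]], rotation=[[0.0122, 0.0019, 0.0107], [0.0122, 0.0019, 0.0107], [0.0122, 0.0019, 0.0107], [0.0122, 0.0019, 0.0107], [0.0122, 0.0019, 0.0107], [0.0122, 0.0019, 0.0107], [0.0122, 0.0019, 0.0107], [0.0122, 0.0019, 0.0107], [0.0122, 0.0019, 0.0107], [0, 0, 0]])

```text
clock: 6.88
position: [0.6064, -0.0885, 0.2661]
tool_rot: [-2.792, 0.002, 1.35]
force: [0.0, -0.1, -1.3]
grip_width: 0.009
```

Run:
```python
from h import *
import pickle
s=bot.observe();print(s["position"],s["tool_rot"],s["clock"],s["qpos"])
p,r=pane_pose(.135);plan(p,r,1)
for n in("scene","top","wrist"):
    c=calibration(n);im=grab_frame(n);cv2.imwrite(f"pics/{n}2.png",im);pickle.dump(c,open(n+"2.pkl","wb"))
a=cv2.imread("pics/top2.png")[200:380,340:500];b=cv2.imread("pics/scene2.png")[160:390,270:440]
a=cv2.resize(a,None,fx=2.5,fy=2.5,interpolation=cv2.INTER_CUBIC);b=cv2.resize(b,None,fx=2.35,fy=2.35,interpolation=cv2.INTER_CUBIC)
o=np.zeros((560,800,3),np.uint8);o[:a.shape[0],:a.shape[1]]=a;o[:b.shape[0],400:400+b.shape[1]]=b[:560];cv2.imwrite("pics/c2.png",o)
```

```text
[ 0.6064 -0.0885  0.2661] [-2.7916  0.0018  1.3497] 6.875 [-0.1983  0.7335  0.5087  1.296  -0.3188  1.5492  0.0994]
rot/row [-0.0003 -0.0001 -0.002 ] deg 0.3668596737630889 mm/row 3.669628362823416
[0.0043, -0.0004, -0.0014]
```

View pics/c2.png

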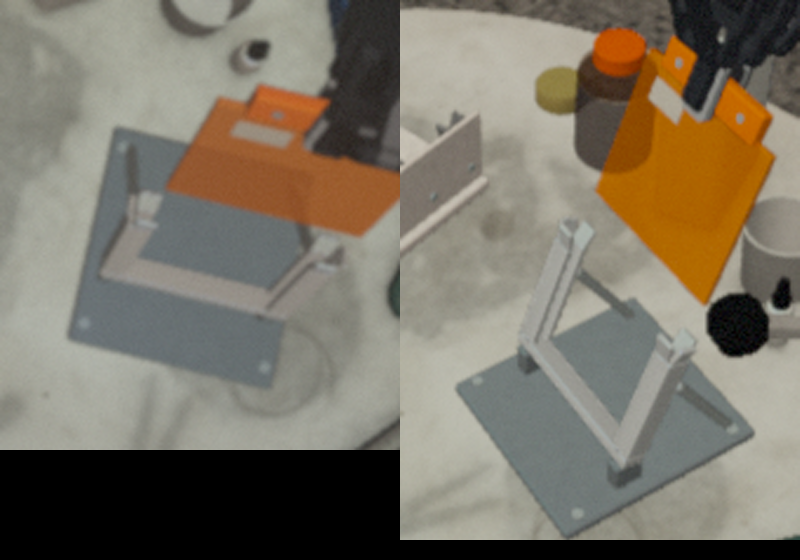

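View pics/wrist2.png

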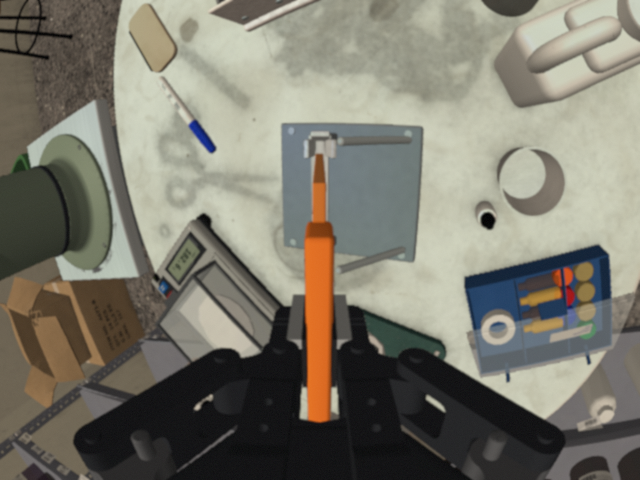

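Run:
```python
from h import *
import pickle
cw=pickle.load(open("wrist2.pkl","rb"))
t=lambda u:ray("top",np.array(u)/2.5+[340,200])
s=lambda u:ray("scene",(np.array(u)-[400,0])/2.35+[270,160])
L,e1=tri([t((167,188)),s((597,190))]);Rr,e2=tri([t((362,236)),s((706,303))])
print("pane bottom L,R",L,e1,Rr,e2,"mid",(L+Rr)/2,"width",np.linalg.norm(L-Rr),"dir",L-Rr)
st=bot.observe();r=rot(st["tool_rot"]);print("expected origin",st["position"]+r.apply([0,0,.1015]),"y dir",r.apply([1,0,0]))
for u in((281,123.5),(422,125),(414,262)):print("plate wrist",onz("wrist",u,.01,cw))
# post-tip bounds and pane column in wrist image
im=cv2.imread("pics/wrist2.png");h=cv2.cvtColor(im,cv2.COLOR_BGR2HSV)
m=cv2.inRange(h,(5,110,60),(22,255,255))
for y in(152,156,160,170,180,200,215):
    x=np.flatnonzero(m[y,290:350])+290;print(y,x.min() if len(x) else 0,x.max() if len(x) else 0)
cv2.imwrite("pics/w2c.png",cv2.resize(im[115:275,275:430],None,fx=3.75,fy=3.75,interpolation=cv2.INTER_CUBIC))
# seat-frame prediction: pane plane at left edge, 100mm up
Rp=R.from_euler("ZY",[YAW,np.radians(20)])
for q in((0,.062,.1),(-.004,.062,.085),(.004,.062,.085),(0,.062,.085),(0,-.062,.1)):print(q,"pred px",px("wrist",np.array(SEAT)+Rp.apply(q),cw))
```

```text
pane bottom L,R [ 0.5833 -0.0241  0.1721] [np.float64(0.0006072964654427771), np.float64(0.0006072964654427329)] [ 0.5575 -0.1401  0.1735] [np.float64(0.0009049761994134249), np.float64(0.0009049761994134272)] mid [ 0.5704 -0.0821  0.1728] width 0.11885431122611385 dir [ 0.0258  0.116  -0.0014]
expected origin [ 0.5733 -0.0769  0.1714] y dir [0.2137 0.9769 0.001 ]
plate wrist [0.4876 0.02   0.01  ]
plate wrist [ 0.643  -0.0123  0.01  ]
plate wrist [ 0.6116 -0.1593  0.01  ]
152 0 0
156 316 321
160 316 322
170 315 323
180 314 324
200 313 325
215 313 325
(0, 0.062, 0.1) pred px [318.471  145.7543]
(-0.004, 0.062, 0.085) pred px [313.3712 144.3792]
(0.004, 0.062, 0.085) pred px [323.5803 144.3696]
(0, 0.062, 0.085) pred px [318.4757 144.3685]
(0, -0.062, 0.1) pred px [318.6233 296.269 ]
```

View pics/w2c.png

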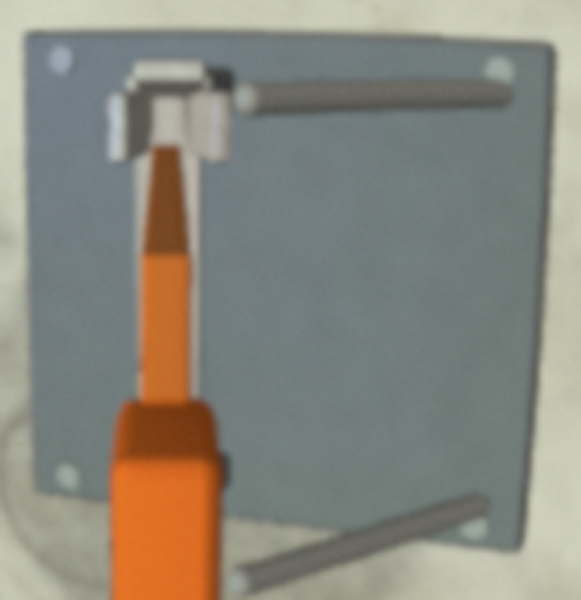

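Run:
```python
from h import *
import pickle
cw=pickle.load(open("wrist2.pkl","rb"))
st=bot.observe();r=rot(st["tool_rot"]);O=st["position"]
P=lambda x,z:(px("wrist",O+r.apply([x,0,.1015-z]),cw).round(1),)
print("pane BL",P(.06,0),P(.055,0),"meas 319.5,154.2");print("pane TL",P(.06,.112),P(.055,.112));print("strip top L",P(.045,.130),P(.04,.130),"meas 237.7; strip low",P(.045,.108),P(.04,.108),"meas 221.7")
Rp=R.from_euler("ZY",[YAW,np.radians(20)])
for q in((0,.062,.1),(0,.062,.085),(0,.066,.1),(0,.07,.1),(0,.07,.0)):print(q,px("wrist",np.array(SEAT)+Rp.apply(q),cw).round(1))
for q in((.08,.075),(-.08,.075),(.08,-.075)):
    a=np.array([.5469,-.0724,.01])+R.from_euler("z",YAW).apply([*q,0]);print("plate",q,px("wrist",a,cw).round(1))
```

```text
pane BL (array([318.3, 151.3]),) (array([318.3, 158.8]),) meas 319.5,154.2
pane TL (array([317.9, 179.1]),) (array([317.9, 192.7]),)
strip top L (array([317.8, 234.2]),) (array([317.8, 248.8]),) meas 237.7; strip low (array([318. , 216.4]),) (array([318., 229.]),) meas 221.7
(0, 0.062, 0.1) [318.5 145.8]
(0, 0.062, 0.085) [318.5 144.4]
(0, 0.066, 0.1) [318.5 140.4]
(0, 0.07, 0.1) [318.5 135.1]
(0, 0.07, 0.0) [318.5 130.7]
plate (0.08, 0.075) [420.9 129. ]
plate (-0.08, 0.075) [279.2 125.8]
plate (0.08, -0.075) [412.1 265. ]
```

Emit:
move_arm(jaw=[255, 255, 255, 255, 255, 255, 255, 255], dp=[[0.0052, 0.0015, 0], [0, 0, 0], [0, 0, 0.012], [0, 0, 0.012], [0, 0, 0.012], [0, 0, 0.01], [0, 0, 0], [0, 0, 0]], rotation=[[0, 0, 0], [0, 0, 0], [0, 0, 0], [0, 0, 0], [0, 0, 0], [0, 0, 0], [0, 0, 0], [0, 0, 0]])

```text
clock: 8.02
position: [0.5971, -0.0787, 0.2325]
tool_rot: [-2.794, -0.001, 1.355]
force: [0.1, -0.6, -1.3]
grip_width: 0.009
```

Run:
```python
from h import *
s=bot.observe();print(s["position"],s["tool_rot"],s["clock"],s["force"],s["moment"])
p,r=pane_pose(.10);Rp=R.from_euler("ZY",[YAW,np.radians(20)])
print("in seat frame (TCP minus offz)",Rp.inv().apply(s["position"]-np.array(SEAT))-[0,0,.1015])
im=grab_frame("wrist");cv2.imwrite("pics/w3c.png",cv2.resize(im[105:265,275:430],None,fx=3.75,fy=3.75,interpolation=cv2.INTER_CUBIC))
```

```text
[ 0.5971 -0.0787  0.2325] [-2.7942 -0.0005  1.3545] 8.025 [ 0.1337 -0.5788 -1.3308] [-0.1253 -0.475   0.0078]
in seat frame (TCP minus offz) [0.0012 0.0041 0.0985]
```

View pics/w3c.png

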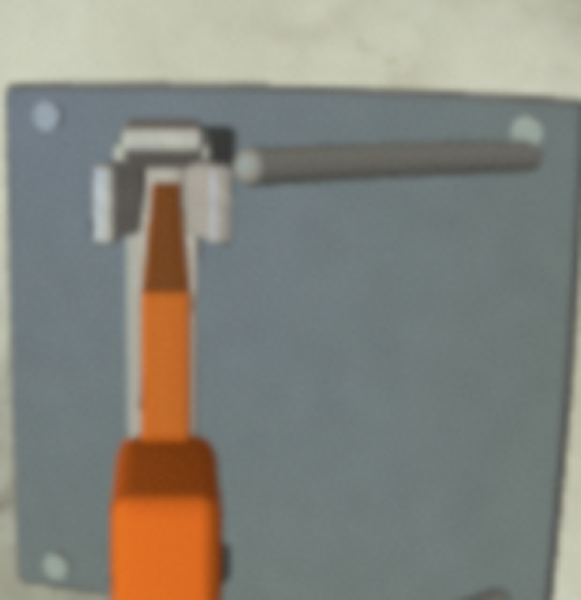

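Emit:
move_arm(jaw=[255, 255, 255, 255, 255, 255, 255], dp=[[0.0012, -0.0011, 0], [0, 0, 0], [0, 0, 0.01], [0, 0, 0.01], [0, 0, 0.01], [0, 0, 0], [0, 0, 0]], rotation=[[0, 0, 0], [0, 0, 0], [0, 0, 0], [0, 0, 0], [0, 0, 0], [0, 0, 0], [0, 0, 0]])

```text
clock: 8.95
position: [0.5884, -0.0758, 0.2101]
tool_rot: [-2.794, -0.001, 1.354]
force: [-0.4, -0.1, -1.6]
grip_width: 0.0091
```

```bash
cat >> h.py <<'E'
def st():
    s=bot.observe();Rp=R.from_euler("ZY",[YAW,np.radians(20)])
    print("clock",s["clock"],"pos",s["position"],s["tool_rot"]);print("seat frame",Rp.inv().apply(s["position"]-np.array(SEAT))-[0,0,.1015],"F",Rp.inv().apply(s["force"]),"M",Rp.inv().apply(s["moment"]),s["grip_width"])
E
python3 -c "
from h import *
st()"
```

```text
clock 8.95 pos [ 0.5884 -0.0758  0.2101] [-2.794  -0.0005  1.3545]
seat frame [0.0003 0.0051 0.0744] F [ 0.1614 -0.1701 -1.6289] M [-0.0367 -0.5752  0.012 ] 0.009068012274170856
```

Emit:
move_arm(jaw=[255, 255, 255, 255, 255, 255, 255], dp=[[0, 0, 0.01], [0, 0, 0.01], [0, 0, 0.012], [0, 0, 0.012], [0, 0, 0.012], [0, 0, 0], [0, 0, 0]], rotation=[[0, 0, 0], [0, 0, 0], [0, 0, 0], [0, 0, 0], [0, 0, 0], [0, 0, 0], [0, 0, 0]])

```text
clock: 9.82
position: [0.5736, -0.0725, 0.1681]
tool_rot: [-2.794, -0.001, 1.355]
force: [-0.7, -0.6, -1.2]
grip_width: 0.009
```

```bash
python3 -c "
from h import *
st()"
```

```text
clock 9.825 pos [ 0.5736 -0.0725  0.1681] [-2.794  -0.0005  1.3546]
seat frame [0.0004 0.0052 0.0296] F [-0.1415 -0.7284 -1.2947] M [-0.1771 -0.4339 -0.0473] 0.009027908004407685
```

Sliding freely. Continue down in small rows.

Emit:
move_arm(jaw=[255, 255, 255, 255, 255, 255], dp=[[0, 0, 0.008], [0, 0, 0.008], [0, 0, 0.006], [0, 0, 0.006], [0, 0, 0], [0, 0, 0]], rotation=[[0, 0, 0], [0, 0, 0], [0, 0, 0], [0, 0, 0], [0, 0, 0], [0, 0, 0]])

```text
clock: 10.58
position: [0.566, -0.0708, 0.1469]
tool_rot: [-2.794, -0.001, 1.355]
force: [-0.2, -0.1, -2.3]
grip_width: 0.0091
```

```bash
python3 -c "
from h import *
st()"
```

```text
clock 10.575 pos [ 0.566  -0.0708  0.1469] [-2.7938 -0.0005  1.3546]
seat frame [0.0003 0.0052 0.0071] F [ 0.6305 -0.0966 -2.1658] M [-0.2976 -0.4965 -0.0106] 0.009107202893497701
```

Now feel for the bottom, ~2 mm per row.

Emit:
move_arm(jaw=[255, 255, 255, 255], dp=[[0, 0, 0.0025], [0, 0, 0.0025], [0, 0, 0], [0, 0, 0]], rotation=[[0, 0, 0], [0, 0, 0], [0, 0, 0], [0, 0, 0]])

```text
clock: 11.08
position: [0.5646, -0.0705, 0.143]
tool_rot: [-2.794, -0.0, 1.355]
force: [-0.7, -0.9, -3.9]
grip_width: 0.0089
```

Emit:
move_arm(jaw=[255, 255, 255], dp=[[0, 0, 0.0025], [0, 0, 0], [0, 0, 0]], rotation=[[0, 0, 0], [0, 0, 0], [0, 0, 0]])

```text
clock: 11.45
position: [0.5639, -0.0704, 0.1412]
tool_rot: [-2.794, -0.001, 1.355]
force: [-0.6, -1.3, -3.0]
grip_width: 0.0089
```

```bash
python3 -c "
from h import *
st()"
```

```text
clock 11.45 pos [ 0.5639 -0.0704  0.1412] [-2.7937 -0.0005  1.3545]
seat frame [0.0003 0.0052 0.0009] F [ 0.7666 -1.383  -2.9463] M [-0.3716 -0.594  -0.0445] 0.008913989612313045
```

Emit:
move_arm(jaw=[255, 255, 255], dp=[[0, 0, 0.002], [0, 0, 0], [0, 0, 0]], rotation=[[0, 0, 0], [0, 0, 0], [0, 0, 0]])

```text
clock: 11.82
position: [0.5642, -0.0705, 0.1406]
tool_rot: [-2.796, -0.001, 1.354]
force: [2.0, -2.0, 10.4]
grip_width: 0.0086
```

Emit:
move_arm(jaw=[255, 255, 255], dp=[[0, 0, 0.002], [0, 0, 0], [0, 0, 0]], rotation=[[0, 0, 0], [0, 0, 0], [0, 0, 0]])

```text
clock: 12.2
position: [0.5646, -0.0705, 0.1404]
tool_rot: [-2.798, -0.001, 1.355]
force: [5.5, -2.8, 27.0]
grip_width: 0.0089
```

Emit:
move_arm(jaw=[255, 255, 200, 150, 110, 90, 90, 90], dp=[[0, 0, -0.0015], [0, 0, -0.0005], [0, 0, 0], [0, 0, 0], [0, 0, 0], [0, 0, 0], [0, 0, 0], [0, 0, 0]], rotation=[[0, 0, 0], [0, 0, 0], [0, 0, 0], [0, 0, 0], [0, 0, 0], [0, 0, 0], [0, 0, 0], [0, 0, 0]])

```text
clock: 13.2
position: [0.5634, -0.0703, 0.1397]
tool_rot: [-2.794, -0.001, 1.355]
force: [0.7, -0.1, 0.6]
grip_width: 0.0556
```

Emit:
move_arm(jaw=[90, 90, 90, 90, 90, 90, 90, 90], dp=[[0, 0, -0.01], [0, 0, -0.02], [0, 0, -0.04], [0, 0, -0.04], [0, 0, -0.04], [0, 0, -0.04], [0, 0, 0], [0, 0, 0]], rotation=[[0, 0, 0], [0, 0, 0], [0, 0, 0], [0, 0, 0], [0, 0, 0], [0, 0, 0], [0, 0, 0], [0, 0, 0]])

```text
clock: 14.2
position: [0.6139, -0.0815, 0.2828]
tool_rot: [-2.794, -0.001, 1.354]
force: [0.1, -0.3, 0.6]
grip_width: 0.0549
```

Run:
```python
from h import *
st()
im=grab_frame("top");cv2.imwrite("pics/top3.png",im);ims=grab_frame("scene");cv2.imwrite("pics/scene3.png",ims)
Rp=R.from_euler("ZY",[YAW,np.radians(20)])
cor=[(0,.06,0),(0,-.06,0),(-.0025,.06,.112),(-.0025,-.06,.112),(-.005,.045,.13),(-.005,-.045,.13),(.005,.045,.13),(.005,-.045,.13)]
for n,i in(("top",im),("scene",ims)):
    h=cv2.cvtColor(i,cv2.COLOR_BGR2HSV);m=cv2.inRange(h,(5,200,170),(20,255,255))
    k=np.zeros_like(m);pp=np.array([px(n,np.array(SEAT)+Rp.apply(q)) for q in cor])
    lo=(pp.min(0)-15).astype(int);hi=(pp.max(0)+15).astype(int);k[lo[1]:hi[1],lo[0]:hi[0]]=255
    cs,_=cv2.findContours(m&k,0,2);cc=max(cs,key=cv2.contourArea);print(n,cv2.contourArea(cc),cv2.boxPoints(cv2.minAreaRect(cc)).round(1).tolist());print("pred",pp.round(1).tolist())
    for nm,a,b in(("green",(50,120,60),(85,255,255)),("cap",(4,200,170),(12,255,255))):
        o=cv2.imread(f"pics/{n}0.png")
        for j in(o,i):
            mm=cv2.inRange(cv2.cvtColor(j,cv2.COLOR_BGR2HSV),a,b);r=(200,330,290,350) if n=="top" and nm=="green" else (295,150,335,190) if n=="top" else (185,195,245,275) if nm=="green" else (345,165,385,195)
            y,x=np.nonzero(mm[r[1]:r[3],r[0]:r[2]]);print(n,nm,len(x),x.mean()+r[0],y.mean()+r[1])
    d=cv2.absdiff(cv2.imread(f"pics/{n}0.png"),i).max(2)
    rs={"top":dict(clear=(205,280,285,305),can=(335,115,395,205),bottle=(290,145,335,205)),"scene":dict(clear=(215,180,262,250),can=(378,145,430,255),bottle=(343,170,380,232))}[n]
    for q,r in rs.items():print(n,q,"changed frac",(d[r[1]:r[3],r[0]:r[2]]>40).mean().round(3))
```

```text
clock 14.2 pos [ 0.6139 -0.0815  0.2828] [-2.7938 -0.0005  1.3544]
seat frame [-0.      0.005   0.1515] F [-0.0957 -0.2643  0.6391] M [-0.0258 -0.3968  0.0465] 0.05485060357381676
top 0.0 [[465.0, 294.0], [465.0, 294.0], [465.0, 294.0], [465.0, 294.0]]
pred [[384.9, 304.5], [452.5, 321.0], [399.9, 280.4], [476.4, 298.9], [412.2, 279.5], [471.0, 293.7], [413.1, 273.6], [471.4, 287.7]]
top green 266 243.21804511278197 338.8421052631579
top green 263 243.12167300380227 338.84410646387835
top cap 0 nan nan
top cap 0 nan nan
top clear changed frac 0.0
top can changed frac 0.0
top bottle changed frac 0.001
scene 2584.5 [[308.0, 286.5], [355.0, 242.5], [407.5, 298.3999938964844], [360.5, 342.5]]
pred [[327.7, 302.9], [368.7, 352.9], [346.7, 250.4], [392.2, 299.5], [354.4, 247.2], [389.0, 283.9], [359.3, 246.5], [394.0, 282.9]]
scene green 1664 214.38401442307693 235.2127403846154
scene green 1657 214.3633071816536 235.16656608328304
scene cap 82 363.0365853658537 178.85365853658536
scene cap 37 363.72972972972974 179.86486486486487
scene clear changed frac 0.09
scene can changed frac 0.279
scene bottle changed frac 0.003<stdin>:15: RuntimeWarning: Mean of empty slice.
  ret = ret.dtype.type(ret / rcount)
```

Emit:
move_arm(jaw=[90, 90, 90, 90, 90, 90, 90], dp=[[0, 0, -0.04], [0, 0, -0.04], [0.06, 0, 0], [0.06, 0, 0], [0.06, 0, 0], [0.06, 0, 0], [0, 0, 0]], rotation=[[0, 0, 0], [0, 0, 0], [0, 0, 0], [0, 0, 0], [0, 0, 0], [0, 0, 0], [0, 0, 0]])

```text
clock: 15.18
position: [0.6764, 0.1057, 0.3416]
tool_rot: [-2.792, -0.002, 1.36]
force: [-0.3, -0.4, -0.4]
grip_width: 0.0552
```

Run:
```python
from h import *
st()
Rp=R.from_euler("ZY",[YAW,np.radians(20)])
for n in("top","scene"):
    i=grab_frame(n);cv2.imwrite(f"pics/{n}4.png",i)
    m=cv2.inRange(cv2.cvtColor(i,cv2.COLOR_BGR2HSV),(5,130,110),(22,255,255));m[:240 if n=="scene" else 255]=0;m[365:]=0;m[:,:300 if n=="scene" else 370]=0;m[:,420 if n=="scene" else 490:]=0
    m=cv2.morphologyEx(m,cv2.MORPH_OPEN,np.ones((2,2),np.uint8))
    cs,_=cv2.findContours(m,0,2);cc=max(cs,key=cv2.contourArea);print(n,cv2.contourArea(cc));print(cv2.approxPolyDP(cv2.convexHull(cc),1.2,True)[:,0].tolist())
    for q in[(-.0025,.06,.112),(-.0025,-.06,.112),(-.005,.045,.13),(-.005,-.045,.13),(.005,.045,.13),(.005,-.045,.13),(-.005,.045,.108),(-.005,-.045,.108)]:
        print(q,px(n,np.array(SEAT)+Rp.apply(q)).round(1).tolist())
    d=cv2.absdiff(cv2.imread(f"pics/{n}0.png"),i).max(2)
    rs={"top":dict(can=(335,115,395,205)),"scene":dict(clear=(215,180,242,240),can=(378,145,430,255),bottle=(343,170,380,232))}[n]
    for q,r in rs.items():print(n,q,"changed",(d[r[1]:r[3],r[0]:r[2]]>40).mean().round(3))
```

```text
clock 15.175 pos [0.6764 0.1057 0.3416] [-2.7919 -0.0015  1.3598]
seat frame [-0.0003  0.2012  0.214 ] F [-0.0675 -0.4771 -0.4306] M [-0.0882 -0.3594 -0.0263] 0.055248931361673574Traceback (most recent call last):
  File "<stdin>", line 8, in <module>
ValueError: max() iterable argument is empty
```

Run:
```python
from h import *
Rp=R.from_euler("ZY",[YAW,np.radians(20)])
T=cv2.imread("pics/top4.png");print("top strip px",T[276:296:4,400:480:10].reshape(-1,8,3)[:,:,:].tolist()[:2])
n="scene"
i=grab_frame(n);cv2.imwrite(f"pics/{n}4.png",i)
m=cv2.inRange(cv2.cvtColor(i,cv2.COLOR_BGR2HSV),(5,130,110),(22,255,255));m[:235]=0;m[370:]=0;m[:,:300]=0;m[:,415:]=0
cs,_=cv2.findContours(m,0,2);cc=max(cs,key=cv2.contourArea);print(n,cv2.contourArea(cc));print(cv2.approxPolyDP(cc,1.5,True)[:,0].tolist())
for q in[(-.0025,.06,.112),(-.0025,-.06,.112),(-.005,.045,.13),(-.005,-.045,.13),(.005,.045,.13),(.005,-.045,.13),(-.005,.045,.108),(-.005,-.045,.108),(0,.05,0),(0,-.05,0)]:
    print(q,px(n,np.array(SEAT)+Rp.apply(q)).round(1).tolist())
d=cv2.absdiff(cv2.imread(f"pics/{n}0.png"),i).max(2)
for q,r in dict(clear=(215,180,242,240),can=(378,145,430,255),bottle=(343,170,380,232)).items():print(n,q,"changed",(d[r[1]:r[3],r[0]:r[2]]>40).mean().round(3))
```

```text
top strip px [[[110, 134, 127], [108, 132, 125], [105, 129, 122], [105, 128, 120], [103, 127, 121], [104, 124, 118], [97, 119, 114], [97, 116, 110]], [[110, 133, 126], [108, 131, 125], [107, 130, 123], [102, 126, 118], [102, 125, 120], [99, 124, 117], [97, 118, 111], [97, 118, 112]]]
scene 3358.5
[[354, 246], [351, 252], [347, 249], [344, 254], [343, 269], [329, 304], [361, 343], [378, 307], [378, 302], [382, 301], [387, 308], [392, 296], [387, 291], [391, 280], [359, 246]]
(-0.0025, 0.06, 0.112) [346.7, 250.4]
(-0.0025, -0.06, 0.112) [392.2, 299.5]
(-0.005, 0.045, 0.13) [354.4, 247.2]
(-0.005, -0.045, 0.13) [389.0, 283.9]
(0.005, 0.045, 0.13) [359.3, 246.5]
(0.005, -0.045, 0.13) [394.0, 282.9]
(-0.005, 0.045, 0.108) [350.0, 258.3]
(-0.005, -0.045, 0.108) [383.9, 295.2]
(0, 0.05, 0) [330.9, 306.7]
(0, -0.05, 0) [365.0, 348.4]
scene clear changed 0.0
scene can changed 0.0
scene bottle changed 0.0
```

Emit:
move_arm(jaw=[90, 90, 90, 90, 90, 90, 90], dp=[[0.06, -0.03, 0], [0.06, -0.03, 0], [0.06, -0.03, 0], [0.06, -0.03, 0], [0.06, -0.03, 0], [0, 0, 0], [0, 0, 0]], rotation=[[0, 0, 0], [0, 0, 0], [0, 0, 0], [0, 0, 0], [0, 0, 0], [0, 0, 0], [0, 0, 0]])

```text
clock: 16.15
position: [0.6183, 0.3585, 0.3838]
tool_rot: [-2.794, 0.0, 1.353]
force: [0.3, -1.0, -0.5]
grip_width: 0.0554
```

Run:
```python
from h import *
st()
Rp=R.from_euler("ZY",[YAW,np.radians(20)])
n="top";i=grab_frame(n);cv2.imwrite("pics/top5.png",i)
m=cv2.inRange(cv2.cvtColor(i,cv2.COLOR_BGR2HSV),(5,110,90),(22,255,255));m[:250]=0;m[350:]=0;m[:,:370]=0;m[:,490:]=0
cs,_=cv2.findContours(m,0,2);print(len(cs))
if cs:
    cc=max(cs,key=cv2.contourArea);print(cv2.contourArea(cc),cv2.approxPolyDP(cc,1.5,True)[:,0].tolist())
for q in[(-.0025,.06,.112),(-.0025,-.06,.112),(.005,.045,.13),(.005,-.045,.13),(0,.05,0),(0,-.05,0)]:
    print(q,px(n,np.array(SEAT)+Rp.apply(q)).round(1).tolist())
```

```text
clock 16.15 pos [0.6183 0.3585 0.3838] [-2.794   0.0005  1.3529]
seat frame [-0.1187  0.4358  0.2158] F [ 0.656  -0.8839 -0.2896] M [-0.024 -0.396  0.032] 0.05538592359470259
1
2213.5 [[393, 307], [448, 320], [458, 309], [474, 297], [468, 293], [467, 287], [412, 274], [409, 279], [400, 277], [395, 286], [403, 288], [406, 284], [421, 287], [424, 291], [420, 294], [404, 290]]
(-0.0025, 0.06, 0.112) [399.9, 280.4]
(-0.0025, -0.06, 0.112) [476.4, 298.9]
(0.005, 0.045, 0.13) [413.1, 273.6]
(0.005, -0.045, 0.13) [471.4, 287.7]
(0, 0.05, 0) [390.6, 305.9]
(0, -0.05, 0) [446.8, 319.6]
```

Run:
```python
from h import *
from workcell import workorder
Rp=R.from_euler("ZY",[YAW,np.radians(20)])
P=[]
for a,b in(((400,277),(346,249.5)),((475,297),(392.5,297)),((412,274),(359,246)),((468,287),(391.5,280.5))):
    p,e=tri([ray("top",a),ray("scene",b)]);P.append(p);print(Rp.inv().apply(p-np.array(SEAT)),max(e))
workorder.job_done()
```

```text
[0.0004 0.062  0.1126] 0.002557393060153368
[-0.0006 -0.0571  0.1139] 0.00020327103929843312
[0.0046 0.0462 0.1299] 0.000556689901273725
[ 0.0045 -0.0396  0.1302] 0.00016710681892200495
the job is handed in; nothing more can be done
```

The amber pane is out of the rack, standing fully home in the tilted stand with its label face up, and released. The job was handed in at about 16 s of the 46 s allowed; the system reports no verdict.

- **Lift:** I gripped the orange strip at its middle and drew the pane up about 163 mm, so its bottom edge was roughly 175 mm above the table, well over the 85 mm mark.
- **Insertion:** Over the stand, the wrist picture called for corrections of a few millimetres sideways and about 1 mm across the groove. The pane then slid down without side contact and touched bottom within 1 mm of the expected height. The force rose to about 27 N before I eased off, opened the jaws and backed away.
- **Seat check:** Top and scene pictures combined put the pane's top corners at 112.6 and 113.9 mm above the seat (112 expected). The strip top is at about 130 mm, within about 1 mm of expected across the groove. The yaw, tilt and corner differences were only a few pixels.
- **Other objects:** The green pane moved less than 0.2 pixel, and the clear pane, bottle and can showed no change in the pictures.

Two checks disagreed or fell short:

- **Camera offset:** The top and scene cameras differ from the robot's own frame by 3 to 4 mm sideways, so I trusted the wrist camera and the contact force for the final fit.
- **Strip's right end:** It read about 5 mm short along its length, probably because the colour mask lost its edge.

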